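# Push the card box back into its row

## Robot

A 6-joint arm with a two-finger parallel gripper is mounted at the origin on the work surface. World frame = base frame: x ahead of the robot, y to its left, z up, the work surface at z = 0. Lengths are in m, angles in rad, forces in N, time in s.
With the tool pointing down it reaches from about 0.35 to 0.975 m from the base axis. Payload 4.9 kg.
Tool frame: the origin (TCP) lies at the very end of the fingers, on their centre line; the grasp point (between the pads) lies manip.grip_point_offset behind it (manip.grip_point_offset is the distance from the TCP to the grasp point, in m); z points along the fingers, y is the direction in which the jaws open and shut (so a half turn about z gives the same grasp; the last joint's range is limited). The gripper opens to 85 mm and grips with 20 to 120 N. Pads are 22 mm wide; open, the fingers measure 114 mm over their backs; the gripper's body (76 mm by 85 mm) begins 54 mm behind the grasp point. The pads swing forward as they close: fully open they stand 13 mm farther back than shut.
Start: joints at [1.097, 0.053, 1.613, -0, 1.476, -0.119], TCP at [0.217, 0.586, 0.231] pointing down, gripper open.
Joint ranges: [-3.01, 3.01], [-1.01, 2.22], [0.06, 2.58], [-1.02, 4.17], [0.09, 2.62], [-3.14, 3.14]. Speed limits (rad/s): [2.57, 2.57, 3.14, 3.14, 3.14, 3.14].

## Interface

Orientations are given as a unit quaternion [w, x, y, z].
In Python, from plant import status, grab_frame, camera_params, ticket, boxes_of, outline_of, manip gives the robot as it stands. The module is installed in compiled form; this text tells all that it offers.
- The arm moves only by the tool play_rows, never from a script. Its argument "deltas" is a list of rows, each a list of 2 entries, a list of its own where there are three numbers: the shift along the world's x, y, z in m, then the turn about the world's z in rad. A call has 1 to 5 rows; each row is the pose to reach, as a shift and turn from the pose commanded when the call began; what a row does not reach only later rows make up. A row lasts 1/8 s, in which the tool goes at most 62.5 mm and 10.7 degrees, less where a joint would pass 70% of its speed; a pose out of reach is approached as far as the arm can. A call with a gripper value outside its range is refused whole. "grip" is the opening, from -1 (shut) to 1 (fully open), set as the call begins (left out, the last holds). The fingers move at their own pace and stop on an object; the grip force is fixed at half the most. Time passes only in rows, so rows that repeat a pose let the fingers close. It gives the time, the measured TCP pose, the force and the opening at its end, in the units of the state.
- status.state(): the state, without advancing time (a new reading comes with each control period).
- grab_frame(name): name is "scene" or "side" or "wrist"; returns (picture, depth): 384x512x3 uint8, blue, green, red; 384x512 float32, m along the optical axis (not along the pixel's ray), 0 where there is no reading.
- camera_params(name): a dict with "mtx" (3x3 intrinsics, pixels), "world_from_camera" (4x4, takes a point from camera to world coordinates). Camera axes: x right, y up, looking along -z (the intrinsics and any distortion apply to the point x, -y, -z); pixel columns grow to the right and rows downward; lengths in m; the calibration is good to about 2 mm. A picture is of the moment at which its call begins: read the wrist's pose just before it. camera_params takes no time and is no camera call; for the wrist camera it gives the pose at the moment of the call.
- ticket.job_done(): hands the job in, once; it reports no verdict.
Trained networks look in the newest picture that a camera, given by its name, has taken for a name from the list of things; names that differ only in an ending like _2 or _b are one class to them, and where a whole thing is asked for, a point or a joint stands for the part that bears it (a point fixed in the world has none). Each returns a list of dicts, best first, with "confidence" (0 to 1); they miss things now and then, are a little off and sometimes report something else, mostly with a low value. They report only what shows in the picture. A call takes as long as a camera call. They do not tell look-alikes from the thing itself.
- boxes_of(camera, name): "box" ([left, top, right, bottom] in pixels, round what is visible of it).
- outline_of(camera, name): "region" (384x512 bool, what is visible of it) and "box" ([left, top, right, bottom] in pixels, round what is visible of it).
The state is a dict: "time": time; "joint_pos": joint angles; "joint_vel": joint speeds; "joint_efforts": joint torques, N m; "tool_pos": TCP position; "tool_rot": TCP orientation; "contact_force": force on the tool from outside, world axes, zero at the start; "ft_torque": the same for the moment, N m; "gripper_width": opening from 0.0 (shut) to 1.0 (fully open).
Only numpy, scipy, OpenCV 4.12 (cv2) and the standard library are available. Lean on these libraries where they do the work, as an engineer would, in place of code of your own. Each camera call takes 0.05 s, during which the arm holds its last target.

## Task

The blue card box has been pulled out of the row of card boxes on the desk. Without picking it up, push it along the desk with the fingers back onto its light-blue mark at the end of the row, so that its back is flush against the wooden shelf, its side is flush against the neighbouring box and it stands square. Leave everything else on the desk where it stands, and finish with the robot clear of it all.

Things in the scene. Friction and masses are not known exactly. Their poses are not given: they have to be found in the camera images.
- blue_box: loose blue index-card box with a closed lid, plain vertical sides, 130 long (its x) x 90 wide (its y) x 62 mm high, about 0.4 kg; it slides on the desk. Origin: centre of its underside. Its +x side is its back, which goes against the shelf; its -x side, with a paper label, is its front. It starts turned by up to about 25 degrees from square, somewhere in front of its mark, off to either side by up to about 40 mm, with its origin 100 to 155 mm short of the mark.
- mark: flat light-blue mark painted on the desk, 130 x 90 mm, the footprint of the blue box at home. Origin: its centre, on the desk. Its x points at the shelf (at right angles to the shelf's front face), its y runs along the shelf. The far short edge lies on the foot of the shelf's front face; one long edge lies along the neighbouring box. It is at the left or the right end of the row; the pen pot is at the other end.
- shelf: fixed low wooden desk shelf, 160 (x) x 700 (y) x 55 mm high, with a phone and other things on it. Origin: centre of its underside. Its front face, the stop for the boxes, is at x = -80 mm in its frame and faces the robot (turned by up to 8 degrees).
- green_box: loose green card box, same size as the blue one, origin at the centre of its underside; it stands in the row, back against the shelf. Green and grey stand side by side, in either order, between the pen pot and the mark; the blue box's neighbour is whichever is next to the mark. They back up against the pen pot and so hardly give.
- grey_box: loose grey card box, same size and frame as the green one, the other one of the row.
- penpot: fixed black steel pen pot, 120 (x) x 90 (y) x 95 mm high, pens standing up to 150 mm, at the far end of the row from the mark. Origin: centre of its underside.
- mug: bystander: white mug, 76 mm across, 88 mm high, handle at its +y; stands in front of the pen pot. Origin: centre of its underside.
- stapler: bystander: red and black stapler, 36 (x) x 130 (y) x 46 mm high, in front of the pen pot, nearer the robot than the mug. Origin: centre of its underside.
- note_pad: bystander: orange note pad, 76 x 76 x 27 mm, out to one side. Origin: centre of its underside.
- calculator: bystander: black calculator, 145 (x) x 85 (y) x 21 mm high, out to the other side from the note pad. Origin: centre of its underside.
Not all that is in view belongs to the job. Several things look just like the blue_box: the one meant starts farthest from the robot's base.

How it is judged:
By the outcome, as a careful person would: the job done as asked, in the order asked, and still so for the second after the job is handed in, with the robot touching nothing.
It also fails if it takes over 64 s, if anything falls off the work surface, if the arm or the gripper's body presses on something with over 40 N, if the wrist force passes 120 N, or if a joint passes its speed limit or range.

## Working session

There is one attempt and no reset: what is moved stays moved. The work goes in short steps, Python scripts to look and compute and a tool call to move; the robot and the scene stay as the last step left them, time stands still between calls to the robot, and variables do not carry over. Pictures are saved under pics/ and viewed, and the job is handed in when it is done.

Besides the shell and the picture viewer there is one more tool, called after ">>>" as name(argument=value, ...), one argument or row to a line, values as JSON. play_rows: Moves the arm, as the interface text tells. Its arguments: {"type":"object","properties":{"deltas":{"type":"array"},"grip":{"type":"number"}},"required":["deltas"]}

```bash
mkdir -p pics; cat > h.py <<'E'
import numpy as np,cv2
from plant import status, grab_frame, camera_params, ticket, boxes_of, outline_of, manip
def cloud(cam,dep,P=None):
    P=P or camera_params(cam);K=P['mtx'];K=np.array(K);T=np.array(P['world_from_camera'])
    v,u=np.mgrid[0:384,0:512]
    x=(u-K[0,2])/K[0,0]*dep;y=(v-K[1,2])/K[1,1]*dep
    p=np.stack([x,-y,-dep,np.ones_like(dep)],-1)@T.T
    p=p[...,:3];p[dep<=0]=np.nan
    return p
E
python3 - <<'E'
from h import *
print(status.state()); print(manip.grip_point_offset)
for c in ['scene','side','wrist']:
    i,d=grab_frame(c);cv2.imwrite(f'pics/{c}0.png',i);np.savez(f'{c}0.npz',i=i,d=d);P=camera_params(c);print(c,{k:np.round(v,3).tolist() if k in('mtx','world_from_camera') else v for k,v in P.items()},(d>0).mean())
    for n in ['blue_box','mark']:
        print(n,[(np.round(b['box']).tolist(),round(b['confidence'],2)) for b in boxes_of(c,n)])
E
```

```text
{'time': 0.0, 'joint_pos': array([ 1.09699464e+00,  5.33878285e-02,  1.61431853e+00,  2.22437107e-05,
        1.47597498e+00, -1.19026089e-01]), 'joint_vel': array([-0.00031488, -0.00066126, -0.00014846, -0.00028014, -0.00098438,
       -0.00147308]), 'joint_efforts': array([-2.72639627e-03, -3.93721998e+01, -3.70154142e+01, -4.57185943e-04,
        7.38984643e-03,  9.96452712e-06]), 'tool_pos': array([0.21683378, 0.58551326, 0.23002915]), 'tool_rot': array([-3.15632367e-04,  1.76459922e-01,  9.84307272e-01, -9.95564806e-04]), 'contact_force': array([ 0.06958126, -0.89298741,  0.54408868]), 'ft_torque': array([ 0.03453193, -0.01876273,  0.01325672]), 'gripper_width': 0.9994372357792345}
0.0187
scene {'mtx': [[388.928, 0.0, 254.36], [0.0, 388.928, 189.601], [0.0, 0.0, 1.0]], 'world_from_camera': [[-0.619, -0.606, 0.499, 1.133], [0.785, -0.474, 0.399, 0.51], [-0.006, 0.639, 0.769, 0.995], [0.0, 0.0, 0.0, 1.0]]} 0.9961140950520834
blue_box [([258.0, 191.0, 308.0, 244.0], 0.84), ([317.0, 158.0, 350.0, 202.0], 0.7), ([374.0, 165.0, 423.0, 206.0], 0.65), ([224.0, 141.0, 253.0, 166.0], 0.65), ([86.0, 158.0, 284.0, 347.0], 0.41)]
mark [([224.0, 222.0, 271.0, 259.0], 0.82)]
side {'mtx': [[494.983, 0.0, 261.435], [0.0, 494.983, 189.383], [0.0, 0.0, 1.0]], 'world_from_camera': [[1.0, 0.005, -0.019, 0.473], [-0.017, 0.625, -0.78, -1.023], [0.008, 0.781, 0.625, 0.853], [0.0, 0.0, 0.0, 1.0]]} 0.99609375
blue_box [([252.0, 141.0, 304.0, 176.0], 0.76), ([152.0, 103.0, 190.0, 141.0], 0.59), ([112.0, 241.0, 171.0, 305.0], 0.58)]
mark []
wrist {'mtx': [[331.917, 0.0, 254.124], [0.0, 331.917, 192.325], [0.0, 0.0, 1.0]], 'world_from_camera': [[0.347, -0.905, -0.247, 0.154], [0.938, 0.335, 0.091, 0.609], [0.001, -0.263, 0.965, 0.375], [0.0, 0.0, 0.0, 1.0]]} 0.9958852132161459
blue_box [([0.0, 160.0, 141.0, 308.0], 0.93)]
mark []
```

View pics/scene0.png

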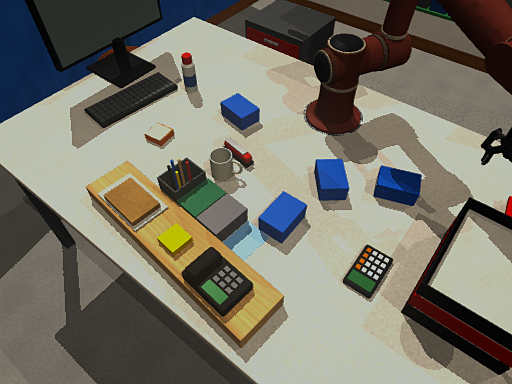

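View pics/side0.png

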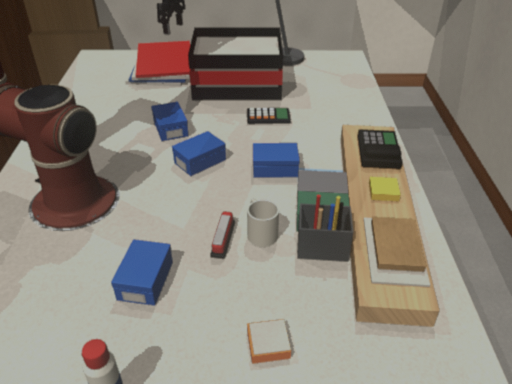

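```bash
python3 - <<'E'
from h import *
for c in ['scene','side']:
    z=np.load(c+'0.npz');p=cloud(c,z['d'].copy());i=z['i']
    # topdown map x 0.1..1.2, y -0.7..0.8 , 2mm
    im=np.zeros((600,800,3),np.uint8);zb=np.full((600,800),-9.)
    q=p.reshape(-1,3);col=i.reshape(-1,3)
    ok=np.isfinite(q).all(1);q=q[ok];col=col[ok]
    o=np.argsort(q[:,2]);q=q[o];col=col[o]
    r=np.round((1.25-q[:,0])*500).astype(int);cc=np.round((0.8-q[:,1])*500).astype(int)
    for dr in (0,1):
      for dc in (0,1):
        m=(r+dr>=0)&(r+dr<600)&(cc+dc>=0)&(cc+dc<800)
        im[r[m]+dr,cc[m]+dc]=col[m]
    cv2.imwrite(f'pics/top_{c}.png',im)
E
```

```text
(no output)
```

View top-down.

The scene view has the target blue box at about (283,216), the mark at (245,240) and the grey neighbour at (217,212), with the mark at the +y end of the row. The other three blue boxes are nearer the base.

View pics/top_scene.png

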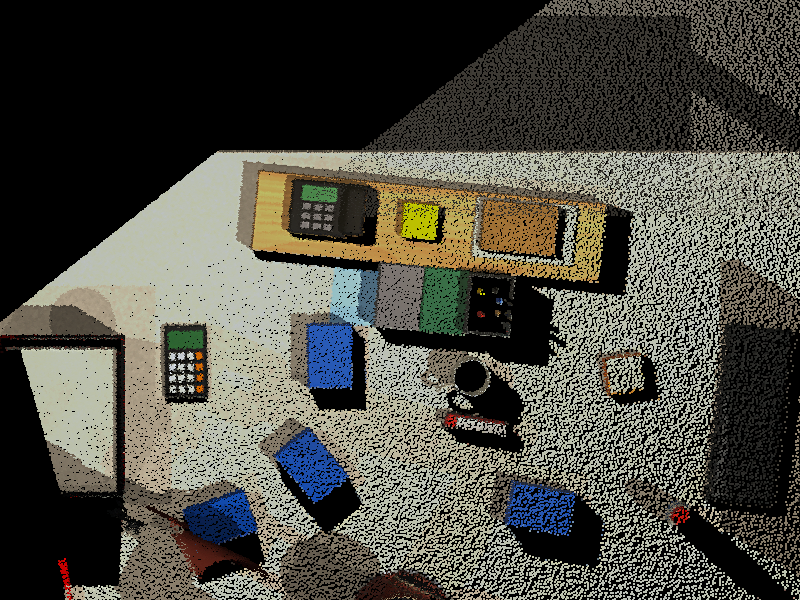

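```bash
cat >> h.py <<'E'
def rect(pts):
    (c,s,a)=cv2.minAreaRect(pts.astype(np.float32)*1000)
    return np.round(c,1),np.round(s,1),round(a,2)
def fitbox(p,img,color,zr,roi):
    hsv=cv2.cvtColor(img,cv2.COLOR_BGR2HSV)
    m=color(hsv)&np.isfinite(p).all(-1)&(p[...,2]>zr[0])&(p[...,2]<zr[1])
    m&=(p[...,0]>roi[0])&(p[...,0]<roi[1])&(p[...,1]>roi[2])&(p[...,1]<roi[3])
    n,l,st,_=cv2.connectedComponentsWithStats(m.astype(np.uint8),connectivity=4)
    if n<2: return None
    k=1+np.argmax(st[1:,4]);m=l==k
    return m,p[m]
blue=lambda h:(h[...,0]>105)&(h[...,0]<130)&(h[...,1]>120)
E
python3 - <<'E'
from h import *
for c in ['scene','side']:
    z=np.load(c+'0.npz');p=cloud(c,z['d'].copy());i=z['i']
    for (u,v) in ([(283,207),(217,212),(250,240),(200,195),(270,330),(95,180)] if c=='scene' else [(275,155),(322,185),(325,173),(345,140),(400,295)]):
        print(c,(u,v),np.round(p[v,u],4),i[v,u],cv2.cvtColor(i[v:v+1,u:u+1],cv2.COLOR_BGR2HSV)[0,0])
    m,q=fitbox(p,i,blue,(.05,.075),(.5,.9,-.2,.4))
    print('top',rect(q[:,:2]),np.median(q[:,2]),len(q))
    m,q=fitbox(p,i,blue,(-.02,.075),(.5,.9,-.2,.4))
    print('all',rect(q[:,:2]),len(q))
E
```

```text
scene (283, 207) [0.5288 0.1353 0.0617] [180  89  39] [109 200 180]
scene (217, 212) [ 0.6655 -0.008   0.0626] [109 116 122] [ 16  27 122]
scene (250, 240) [6.511e-01 1.051e-01 5.000e-04] [197 192 151] [ 93  60 197]
scene (200, 195) [ 0.6488 -0.0932  0.0619] [ 70 109  56] [ 68 124 109]
scene (270, 330) [ 8.301e-01  3.140e-01 -2.000e-04] [104 123 135] [ 18  59 135]
scene (95, 180) [ 0.8076 -0.4085  0.0534] [132 181 190] [ 25  78 190]
top (array([553.2, 143. ]), array([106.4,  90.5]), 0.56) 0.06185696528763179 948
all (array([553.2, 143. ]), array([106.4,  90.5]), 0.56) 1278
side (275, 155) [0.5378 0.1234 0.0592] [152  93  61] [109 153 152]
side (322, 185) [ 0.6537 -0.0202  0.0641] [109 111 114] [ 12  11 114]
side (325, 173) [0.6681 0.0345 0.0618] [110 112 115] [ 12  11 115]
side (345, 140) [0.7486 0.2079 0.0537] [111 147 175] [ 17  93 175]
side (400, 295) [ 0.7743 -0.373   0.055 ] [118 158 174] [ 21  82 174]
top (array([550.6, 135.8]), array([101.2,  90.7]), 0.98) 0.06141058959026813 711
all (array([550.6, 135.8]), array([101.2,  90.7]), 0.98) 1144
```

```bash
cat >> h.py <<'E'
def report(z,cams=('scene','side')):
  for c in cams:
    i,d=z[c];p=cloud(c,d.copy())
    hsv=cv2.cvtColor(i,cv2.COLOR_BGR2HSV)
    r=fitbox(p,i,blue,(.05,.075),(.42,.9,-.05,.4))
    if r: print(c,'bluetop',rect(r[1][:,:2]),np.median(r[1][:,2]).round(4),len(r[1]))
    for nm,col,roi in (('grey',lambda h:(h[...,1]<60)&(h[...,2]>60)&(h[...,2]<150),(.55,.74,-.1,.08)),('green',lambda h:(h[...,0]>55)&(h[...,0]<85)&(h[...,1]>90),(.55,.74,-.2,.0))):
        r=fitbox(p,i,col,(.056,.072),roi)
        if r: print(c,nm,rect(r[1][:,:2]),np.median(r[1][:,2]).round(4),len(r[1]))
    r=fitbox(p,i,lambda h:(h[...,0]>85)&(h[...,0]<112)&(h[...,1]>38),(-.01,.012),(.55,.75,.0,.2))
    if r: print(c,'mark',rect(r[1][:,:2]),np.median(r[1][:,2]).round(4),len(r[1]))
    # shelf front: wood top pts, min x per y bin
    w=(hsv[...,0]>8)&(hsv[...,0]<30)&(hsv[...,1]>55)&np.isfinite(p).all(-1)&(p[...,2]>.048)&(p[...,2]<.062)&(p[...,0]>.66)&(p[...,0]<1)
    q=p[w];P=[]
    for y in np.arange(-.38,.28,.012):
        s=q[(q[:,1]>=y)&(q[:,1]<y+.012)]
        if len(s)>3:
            k=np.argmin(s[:,0]);P.append(s[k,:2])
    P=np.array(P)
    if len(P)<6: continue
    for _ in range(5):
        a,b=np.polyfit(P[:,1],P[:,0],1);e=P[:,0]-a*P[:,1]-b
        P=P[abs(e)<max(.003,1.5*e.std())]
    print(c,'shelf x=%.4f*y+%.4f yaw %.2fdeg n%d sd %.4f'%(a,b,-np.degrees(np.arctan(a)),len(P),e.std()))
E
python3 - <<'E'
from h import *
report({c:(np.load(c+'0.npz')['i'],np.load(c+'0.npz')['d']) for c in('scene','side')})
E
```

```text
scene bluetop (array([541.4, 142.8]), array([129.9,  90.5]), 0.56) 0.0619 1124
scene grey (array([658.6,   2.9]), array([ 92. , 130.1]), 83.63) 0.062 1040
scene green (array([650.3, -85.9]), array([ 89.1, 130. ]), 84.42) 0.0621 920
scene mark (array([656.3,  94.3]), array([ 90.5, 112.6]), 83.75) 0.0007 924
scene shelf x=0.0969*y+0.7250 yaw -5.53deg n46 sd 0.0008
side bluetop (array([540.2, 135.8]), array([ 91.4, 123. ]), 89.9) 0.0614 867
side grey (array([657.1,  -1.5]), array([ 97.1, 128.1]), 85.38) 0.0619 1065
side mark (array([674.6, 131. ]), array([ 12., 113.]), 86.74) 0.0003 54
side shelf x=0.0961*y+0.7236 yaw -5.49deg n48 sd 0.0011
```

>>> play_rows(
  deltas=[
    [[0.025,-0.05,0.02],0.05],
    [[0.05,-0.1,0.04],0.1],
    [[0.075,-0.15,0.06],0.15],
    [[0.1,-0.2,0.07],0.2],
    [[0.125,-0.25,0.07],0.257],
  ],
  grip=-0.2,
)

```text
time: 1.08
tool_pos: [0.343, 0.3348, 0.303]
tool_rot: [0.001, 0.048, 0.999, 0.001]
contact_force: [0.4, 0.5, 0.6]
gripper_width: 0.401
```

>>> play_rows(
  deltas=[
    [[0.025,-0.05,0.0],0],
    [[0.05,-0.1,0.0],0],
    [[0.075,-0.15,0.0],0],
    [[0.1,-0.2,0.0],0],
    [[0.108,-0.216,0.0],0],
  ],
)

```text
time: 1.7
tool_pos: [0.4509, 0.1177, 0.3014]
tool_rot: [0.0, 0.051, 0.999, -0.0]
contact_force: [-0.8, 0.3, 0.0]
gripper_width: 0.4
```

>>> play_rows(
  deltas=[
    [[0,0,0],0],
    [[0,0,0],0],
    [[0,0,0],0],
  ],
)

```text
time: 2.08
tool_pos: [0.4497, 0.1213, 0.3013]
tool_rot: [-0.0, 0.048, 0.999, 0.0]
contact_force: [0.2, 1.0, 0.3]
gripper_width: 0.398
```

```bash
cat > look.py <<'E'
import sys
from h import *
n=sys.argv[1];cams=sys.argv[2].split(',')
z={}
s=status.state();print('t',s['time'],np.round(s['tool_pos'],4),np.round(s['contact_force'],2),round(s['gripper_width'],3))
for c in cams:
    z[c]=grab_frame(c);cv2.imwrite(f'pics/{c}{n}.png',z[c][0]);np.savez(f'{c}{n}.npz',i=z[c][0],d=z[c][1],T=camera_params(c)['world_from_camera'])
report(z,cams)
E
python3 look.py 1 wrist,scene
```

```text
t 2.075 [0.4497 0.1213 0.3013] [0.21 1.   0.29] 0.398
wrist bluetop (array([539. , 141.9]), array([129.8,  88.1]), 0.16) 0.063 6041
wrist grey (array([654.9,  40.3]), array([17.8, 61.2]), 83.01) 0.0628 317
wrist green (array([ 585.7, -110.5]), array([19.7, 40.6]), 26.63) 0.0625 269
wrist mark (array([667.4,  93.6]), array([ 91.3, 131.3]), 84.06) 0.0017 3815
wrist shelf x=0.0769*y+0.7276 yaw -4.40deg n5 sd 0.0013
scene bluetop (array([540.6, 143.4]), array([132.1,  90. ]), 0.52) 0.0619 1113
scene grey (array([658.4,   2.4]), array([ 93. , 128.8]), 84.23) 0.0621 1043
scene green (array([650.9, -85.3]), array([ 87.1, 130.6]), 84.47) 0.062 793
scene mark (array([656.2,  94.3]), array([ 89.8, 113.3]), 85.19) 0.0007 922
scene shelf x=0.0975*y+0.7251 yaw -5.57deg n45 sd 0.0009
```

View pics/wrist1.png

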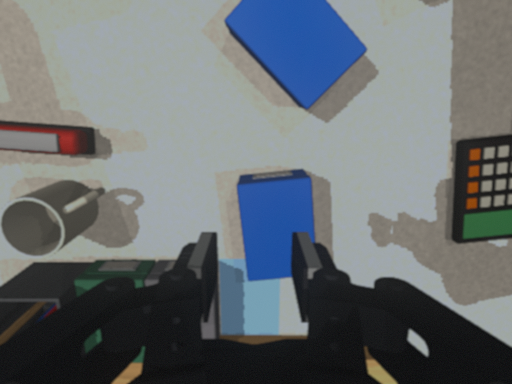

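>>> play_rows(
  deltas=[
    [[0.02,0.02,-0.02],-0.18],
    [[0.04,0.04,-0.04],-0.36],
    [[0.06,0.06,-0.06],-0.54],
    [[0.08,0.08,-0.08],-0.72],
    [[0.095,0.1,-0.1],-0.9],
  ],
)

```text
time: 2.8
tool_pos: [0.5455, 0.2215, 0.2006]
tool_rot: [-0.0, 0.481, 0.877, 0.0]
contact_force: [-0.6, -0.0, -0.7]
gripper_width: 0.404
```

>>> play_rows(
  deltas=[
    [[0,0,-0.04],-0.18],
    [[0,0,-0.08],-0.36],
    [[0,0,-0.12],-0.54],
    [[0,0,-0.16],-0.675],
    [[0,0,-0.184],-0.675],
  ],
)

```text
time: 3.42
tool_pos: [0.5434, 0.2204, 0.0147]
tool_rot: [-0.001, 0.742, 0.67, -0.001]
contact_force: [0.6, -0.6, -0.2]
gripper_width: 0.401
```

>>> play_rows(
  deltas=[
    [[0,0,0],0],
    [[0,0,0],0],
  ],
)

```text
time: 3.68
tool_pos: [0.5459, 0.2207, 0.0186]
tool_rot: [0.0, 0.742, 0.67, 0.001]
contact_force: [-0.0, -0.6, 0.9]
gripper_width: 0.399
```

```bash
python3 look.py 2 side,scene
```

```text
t 3.675 [0.5459 0.2207 0.0186] [-0.03 -0.59  0.91] 0.399
side bluetop (array([540.1, 137.4]), array([ 95.1, 122.4]), 89.67) 0.0613 889
side grey (array([657.4,  -1.2]), array([ 97.1, 128.4]), 85.32) 0.0618 1061
side mark (array([674.7, 132.8]), array([ 12.9, 118.6]), 84.26) 0.0006 55
side shelf x=0.0960*y+0.7236 yaw -5.49deg n49 sd 0.0011
scene bluetop (array([540.5, 141.9]), array([131.2,  90.7]), 1.61) 0.062 924
scene grey (array([658.3,   2.8]), array([ 91.9, 128.6]), 84.06) 0.0621 1034
scene green (array([651. , -86.4]), array([ 92.8, 130.3]), 85.83) 0.0621 915
scene mark (array([657. ,  94.2]), array([ 89.1, 114.2]), 84.54) 0.0008 921
scene shelf x=0.0962*y+0.7251 yaw -5.49deg n46 sd 0.0010
```

>>> play_rows(
  deltas=[
    [[-0.001,-0.007,0],0],
    [[-0.0015,-0.014,0],0],
    [[-0.002,-0.02,0],0],
    [[-0.0025,-0.025,0],0],
    [[-0.003,-0.03,0],0],
  ],
)

```text
time: 4.4
tool_pos: [0.5425, 0.1899, 0.0177]
tool_rot: [0.0, 0.742, 0.67, 0.001]
contact_force: [0.6, 2.9, 0.9]
gripper_width: 0.399
```

>>> play_rows(
  deltas=[
    [[-0.0005,-0.005,0],0],
    [[-0.001,-0.01,0],0],
    [[-0.0015,-0.014,0],0],
    [[-0.0015,-0.014,0],0],
    [[-0.0015,-0.014,0],0],
  ],
)

```text
time: 5.03
tool_pos: [0.54, 0.1756, 0.0167]
tool_rot: [-0.0, 0.742, 0.67, -0.001]
contact_force: [0.0, -0.9, 0.5]
gripper_width: 0.399
```

```bash
python3 look.py 3 wrist,scene
```

```text
t 5.025 [0.54   0.1756 0.0167] [ 0.03 -0.94  0.51] 0.399
wrist bluetop (array([538. , 162.3]), array([ 4.7, 39.3]), 81.64) 0.0565 2243
wrist mark (array([655.6, 131.7]), array([32.1, 78.8]), 51.59) 0.0016 3788
scene bluetop (array([534.8, 118.6]), array([ 90.9, 130. ]), 83.4) 0.0619 653
scene grey (array([659.6,   3.2]), array([ 91.7, 131. ]), 85.72) 0.0621 1024
scene green (array([650.5, -86.6]), array([ 90.7, 129.8]), 84.8) 0.062 912
scene mark (array([657. ,  94.2]), array([ 91.4, 111.5]), 84.26) 0.0007 913
scene shelf x=0.0956*y+0.7249 yaw -5.46deg n46 sd 0.0008
```

>>> play_rows(
  deltas=[
    [[-0.0005,-0.004,0],0],
    [[-0.001,-0.008,0],0],
    [[-0.001,-0.008,0],0],
  ],
)

```text
time: 5.5
tool_pos: [0.5395, 0.1677, 0.0172]
tool_rot: [0.0, 0.742, 0.67, -0.0]
contact_force: [0.3, 0.4, 0.5]
gripper_width: 0.401
```

>>> play_rows(
  deltas=[
    [[0.002,0.02,0],0],
    [[0.004,0.04,0.0],0],
    [[0.004,0.045,0.05],0],
    [[0.004,0.045,0.1],0.18],
    [[-0.02,0.045,0.14],0.36],
  ],
)

```text
time: 6.12
tool_pos: [0.5209, 0.2147, 0.1603]
tool_rot: [0.001, 0.608, 0.794, 0.001]
contact_force: [-0.3, -0.3, -0.3]
gripper_width: 0.396
```

>>> play_rows(
  deltas=[
    [[-0.02,-0.02,0.03],0.18],
    [[-0.04,-0.04,0.06],0.36],
    [[-0.06,-0.06,0.08],0.54],
    [[-0.08,-0.08,0.1],0.72],
    [[-0.1,-0.09,0.1],0.9],
  ],
)

```text
time: 6.75
tool_pos: [0.4201, 0.1235, 0.2601]
tool_rot: [0.002, 0.202, 0.979, 0.001]
contact_force: [-0.2, 0.9, -0.8]
gripper_width: 0.404
```

>>> play_rows(
  deltas=[
    [[0,0,0],0.18],
    [[0,0,0],0.311],
    [[0,0,0],0.311],
    [[0,0,0],0.311],
  ],
)

```text
time: 7.25
tool_pos: [0.4197, 0.1236, 0.2574]
tool_rot: [0.0, 0.051, 0.999, -0.0]
contact_force: [0.2, 0.7, 0.8]
gripper_width: 0.398
```

```bash
python3 look.py 4 wrist,scene
```

```text
t 7.25 [0.4197 0.1236 0.2574] [0.21 0.72 0.82] 0.398
wrist bluetop (array([530.8, 109.6]), array([ 89. , 129.3]), 84.16) 0.0629 8040
wrist grey (array([608.3,  47.6]), array([11.8, 22.8]), 82.63) 0.0628 163
wrist green (array([661.7, -56.8]), array([16.9, 52.4]), 41.16) 0.0626 356
wrist mark (array([660.7,  96.6]), array([96.2, 44.8]), 84.42) 0.0015 1591
scene bluetop (array([532.8, 110.6]), array([ 90., 131.]), 84.07) 0.0618 1079
scene grey (array([658.2,   2.9]), array([ 94.5, 128.9]), 84.29) 0.0621 1048
scene green (array([650.4, -85.7]), array([ 90.4, 129.2]), 84.11) 0.0621 817
scene mark (array([657. ,  94.5]), array([ 90.5, 112.7]), 84.68) 0.0007 914
scene shelf x=0.0955*y+0.7252 yaw -5.46deg n47 sd 0.0008
```

>>> play_rows(
  deltas=[
    [[0.016,-0.004,-0.06],0],
    [[0.016,-0.004,-0.12],0],
    [[0.016,-0.004,-0.18],0],
    [[0.016,-0.004,-0.23],0],
    [[0.016,-0.004,-0.24],0],
  ],
)

```text
time: 7.98
tool_pos: [0.4322, 0.1188, 0.0136]
tool_rot: [-0.004, 0.051, 0.999, -0.001]
contact_force: [-0.6, 0.1, -0.2]
gripper_width: 0.399
```

>>> play_rows(
  deltas=[
    [[0.01,-0.001,0],0],
    [[0.017,-0.0017,0],0],
    [[0.023,-0.0023,0],0],
    [[0.03,-0.003,0],0],
    [[0.038,-0.0038,0],0],
  ],
)

```text
time: 8.6
tool_pos: [0.4739, 0.1156, 0.0189]
tool_rot: [-0.001, 0.051, 0.999, 0.0]
contact_force: [-8.8, 1.2, 8.8]
gripper_width: 0.399
```

>>> play_rows(
  deltas=[
    [[0.008,-0.0008,0],0],
    [[0.016,-0.0016,0],0],
    [[0.024,-0.0024,0],0],
    [[0.032,-0.0032,0],0],
    [[0.04,-0.004,0],0],
  ],
)

```text
time: 9.22
tool_pos: [0.514, 0.1115, 0.0189]
tool_rot: [-0.0, 0.051, 0.999, 0.0]
contact_force: [-7.8, 1.1, 8.7]
gripper_width: 0.407
```

>>> play_rows(
  deltas=[
    [[0.008,-0.0008,0],0],
    [[0.015,-0.0015,0],0],
    [[0.021,-0.0021,0],0],
    [[0.025,-0.0025,0],0],
    [[0.025,-0.0025,0],0],
  ],
)

```text
time: 9.85
tool_pos: [0.5398, 0.1089, 0.019]
tool_rot: [0.001, 0.051, 0.999, 0.0]
contact_force: [-3.5, -0.1, 4.4]
gripper_width: 0.399
```

```bash
python3 look.py 5 wrist,scene
```

```text
t 9.85 [0.5398 0.1089 0.019 ] [-3.48 -0.11  4.44] 0.399
wrist bluetop (array([551.8, 107.7]), array([38.6,  7.4]), 83.21) 0.0591 2903
wrist mark (array([551.7, 108.1]), array([1.9, 0.9]), 57.77) 0.0058 6
scene bluetop (array([617.2,  99.8]), array([ 96.8, 129.2]), 84.81) 0.0617 1194
scene grey (array([658.2,   2.4]), array([ 93.2, 129.4]), 83.24) 0.0621 1045
scene green (array([650.8, -86.1]), array([ 90.3, 129.1]), 84.93) 0.0621 921
scene mark (array([695.6,  90.8]), array([90.1, 36.4]), 83.91) 0.0007 303
scene shelf x=0.0961*y+0.7251 yaw -5.49deg n46 sd 0.0009
```

```bash
python3 - <<'E'
from h import *
a=cv2.imread('pics/scene5.png')[150:290,170:370];b=cv2.imread('pics/wrist5.png')
cv2.imwrite('pics/v5.png',np.hstack([cv2.resize(a,(400,280)),cv2.resize(b,(373,280))]))
z=np.load('scene5.npz');p=cloud('scene',z['d'].copy())
r=fitbox(p,z['i'],blue,(.05,.075),(.42,.9,-.05,.4));m=r[0];q=r[1];A=np.c_[q,];c=q.mean(0);print(np.linalg.svd(q-c,full_matrices=False)[2][2])
E
```

```text
[-0.01178928 -0.01327501 -0.99984238]
```

View pics/v5.png

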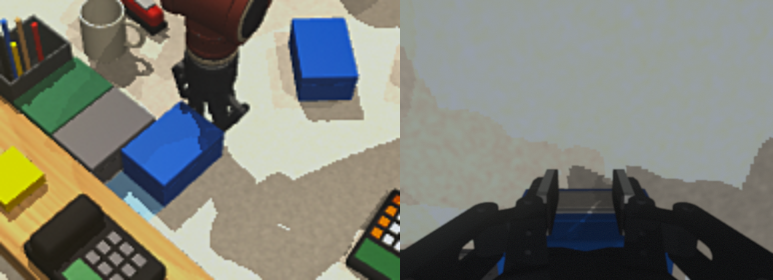

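>>> play_rows(
  deltas=[
    [[0.007,-0.0007,0],0],
    [[0.014,-0.0014,0],0],
    [[0.021,-0.0021,0],0],
    [[0.028,-0.0028,0],0],
    [[0.033,-0.0033,0],0],
  ],
)

```text
time: 10.58
tool_pos: [0.5719, 0.1057, 0.0188]
tool_rot: [-0.001, 0.051, 0.999, 0.0]
contact_force: [-7.5, 0.7, 8.8]
gripper_width: 0.396
```

>>> play_rows(
  deltas=[
    [[0.004,-0.0004,0],0],
    [[0.008,-0.0008,0],0],
    [[0.011,-0.0011,0],0],
    [[0.012,-0.0012,0],0],
    [[0.012,-0.0012,0],0],
  ],
)

```text
time: 11.2
tool_pos: [0.5839, 0.1045, 0.0188]
tool_rot: [-0.0, 0.051, 0.999, 0.0]
contact_force: [-6.5, 1.0, 7.2]
gripper_width: 0.4
```

```bash
python3 look.py 6 scene
```

```text
t 11.2 [0.5839 0.1045 0.0188] [-6.54  1.02  7.16] 0.4
scene bluetop (array([660.6,  95. ]), array([ 96.5, 130.8]), 84.28) 0.0617 1262
scene grey (array([658.9,   3.4]), array([ 93.2, 130.1]), 82.64) 0.062 1041
scene green (array([650.7, -85.8]), array([ 90.5, 129.9]), 84.89) 0.0622 922
scene mark (array([604.8, 145.4]), array([0., 0.]), 0.0) -0.0011 1
scene shelf x=0.0971*y+0.7250 yaw -5.55deg n46 sd 0.0009
```

>>> play_rows(
  deltas=[
    [[-0.02,0.002,0],0],
    [[-0.035,0.0035,0.01],0],
    [[-0.035,0.005,0.07],0],
    [[-0.035,0.03,0.12],-0.18],
    [[-0.01,0.06,0.14],-0.36],
  ],
)

```text
time: 11.88
tool_pos: [0.576, 0.1649, 0.1629]
tool_rot: [0.004, 0.232, 0.973, 0.002]
contact_force: [0.2, -0.7, 0.4]
gripper_width: 0.398
```

>>> play_rows(
  deltas=[
    [[0.03,0.01,0.0],-0.18],
    [[0.06,0.02,0],-0.36],
    [[0.09,0.02,0],-0.54],
    [[0.091,0.02,0],-0.72],
    [[0.091,0.02,0],-0.9],
  ],
)

```text
time: 12.5
tool_pos: [0.6658, 0.1842, 0.1578]
tool_rot: [0.001, 0.632, 0.775, 0.001]
contact_force: [-0.3, 0.1, -0.7]
gripper_width: 0.398
```

>>> play_rows(
  deltas=[
    [[0,0,0],-0.18],
    [[0,0,0],-0.313],
    [[0,0,0],-0.313],
    [[0,0,0],-0.313],
  ],
)

```text
time: 13.0
tool_pos: [0.665, 0.1842, 0.1577]
tool_rot: [0.0, 0.742, 0.67, 0.0]
contact_force: [-0.3, 0.1, -0.0]
gripper_width: 0.401
```

```bash
python3 look.py 7 wrist,scene,side
```

```text
t 13.0 [0.665  0.1842 0.1577] [-0.29  0.13 -0.05] 0.401
wrist bluetop (array([654.9,  95. ]), array([95.6, 88.4]), 84.3) 0.0626 8319
wrist mark (array([732. , 128.8]), array([ 6.4, 17.1]), 32.45) 0.0012 55
wrist shelf x=0.0880*y+0.7247 yaw -5.03deg n14 sd 0.0007
scene bluetop (array([660.7,  95. ]), array([ 96.2, 130.2]), 84.47) 0.0618 1018
scene grey (array([658.8,   3.1]), array([ 91. , 129.3]), 83.6) 0.062 1024
scene green (array([650.1, -85.7]), array([ 90. , 129.5]), 84.14) 0.062 904
scene mark (array([607.8, 146.1]), array([1.3, 3.8]), 75.21) 0.0066 4
scene shelf x=0.0963*y+0.7251 yaw -5.50deg n46 sd 0.0009
side bluetop (array([660. ,  92.9]), array([ 93.3, 125.4]), 85.49) 0.0618 821
side grey (array([656. ,  -2.9]), array([ 99.6, 129. ]), 83.16) 0.0618 1068
side mark (array([596.1,  57.1]), array([2.8, 0. ]), -175.56) 0.0107 2
side shelf x=0.0964*y+0.7236 yaw -5.51deg n49 sd 0.0011
```

View pics/wrist7.png

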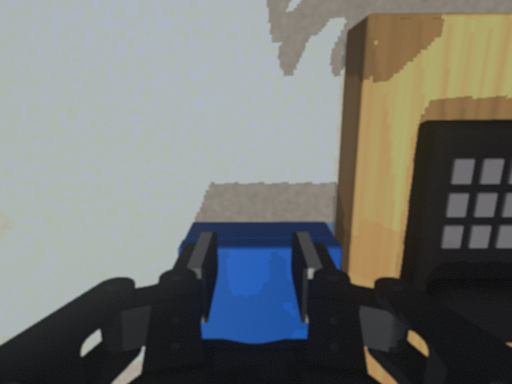

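>>> play_rows(
  deltas=[
    [[0,0,-0.05],0],
    [[0,0,-0.1],0],
    [[0,0,-0.13],0],
    [[0,0,-0.14],0],
    [[-0.001,-0.01,-0.14],0],
  ],
)

```text
time: 13.78
tool_pos: [0.6637, 0.1744, 0.0174]
tool_rot: [-0.0, 0.742, 0.67, -0.0]
contact_force: [-0.2, 0.1, 0.7]
gripper_width: 0.401
```

>>> play_rows(
  deltas=[
    [[-0.0008,-0.008,0],0],
    [[-0.0015,-0.015,0],0],
    [[-0.002,-0.02,0],0],
    [[-0.0023,-0.023,0],0],
    [[-0.0023,-0.023,0],0],
  ],
)

```text
time: 14.4
tool_pos: [0.6618, 0.1517, 0.018]
tool_rot: [0.0, 0.743, 0.669, 0.001]
contact_force: [0.2, 4.0, 2.1]
gripper_width: 0.399
```

>>> play_rows(
  deltas=[
    [[-0.0001,-0.001,0],0],
    [[-0.0001,-0.001,0],0],
  ],
)

```text
time: 14.65
tool_pos: [0.6615, 0.1513, 0.0177]
tool_rot: [-0.0, 0.743, 0.67, 0.001]
contact_force: [0.1, 5.3, 2.0]
gripper_width: 0.403
```

>>> play_rows(
  deltas=[
    [[-0.0001,-0.001,0],0],
    [[-0.0001,-0.001,0],0],
  ],
)

```text
time: 14.9
tool_pos: [0.6614, 0.151, 0.0177]
tool_rot: [-0.001, 0.743, 0.67, 0.001]
contact_force: [1.1, 6.8, 1.7]
gripper_width: 0.403
```

>>> play_rows(
  deltas=[
    [[-0.0001,-0.001,0],0],
    [[-0.0002,-0.002,0],0],
    [[-0.0002,-0.002,0],0],
  ],
)

```text
time: 15.28
tool_pos: [0.6614, 0.1506, 0.0178]
tool_rot: [-0.001, 0.743, 0.67, 0.002]
contact_force: [1.3, 11.2, 0.7]
gripper_width: 0.403
```

>>> play_rows(
  deltas=[
    [[-0.0001,-0.001,0],0],
    [[-0.0002,-0.002,0],0],
    [[-0.0002,-0.002,0],0],
  ],
)

```text
time: 15.65
tool_pos: [0.661, 0.1505, 0.0178]
tool_rot: [-0.002, 0.743, 0.67, 0.003]
contact_force: [2.5, 17.7, 0.3]
gripper_width: 0.4
```

```bash
python3 look.py 8 scene,side,wrist
```

```text
t 15.65 [0.661  0.1505 0.0178] [ 2.52 17.69  0.31] 0.4
scene bluetop (array([668. ,  90.2]), array([ 92.4, 116. ]), 86.61) 0.0619 678
scene grey (array([657.8,   1. ]), array([ 91.4, 129.6]), 85.04) 0.062 1012
scene green (array([650.7, -86.6]), array([ 89. , 129.1]), 84.93) 0.0622 902
scene mark (array([691.4, 133.1]), array([ 5.9, 24. ]), 86.34) 0.0009 14
scene shelf x=0.0959*y+0.7249 yaw -5.48deg n44 sd 0.0010
side bluetop (array([658.9,  89.2]), array([ 90. , 127.5]), 85.65) 0.0619 814
side grey (array([656.5,  -7.9]), array([109.5, 128. ]), 85.25) 0.0618 1058
side mark (array([596.1,  55.7]), array([4.2, 0. ]), 124.24) 0.0083 2
side shelf x=0.0955*y+0.7235 yaw -5.45deg n49 sd 0.0010
wrist bluetop (array([658.7, 136.6]), array([ 6. , 38.9]), 79.12) 0.0576 2527
wrist mark (array([659. , 137.3]), array([ 4.6, 38.6]), 84.35) 0.0037 1084
wrist shelf x=0.0914*y+0.7230 yaw -5.22deg n10 sd 0.0003
```

>>> play_rows(
  deltas=[
    [[0.0005,0.006,0],0],
    [[0.003,0.03,0],0],
    [[0.003,0.04,0.05],0],
    [[0.003,0.04,0.1],0.18],
    [[-0.03,0.04,0.14],0.36],
  ],
)

```text
time: 16.42
tool_pos: [0.6322, 0.1859, 0.1599]
tool_rot: [0.001, 0.609, 0.793, 0.001]
contact_force: [0.2, -0.3, 0.6]
gripper_width: 0.401
```

>>> play_rows(
  deltas=[
    [[-0.03,-0.02,0],0.18],
    [[-0.06,-0.04,0],0.36],
    [[-0.08,-0.06,0],0.54],
    [[-0.08,-0.08,0],0.72],
    [[-0.08,-0.084,0],0.9],
  ],
)

```text
time: 17.05
tool_pos: [0.5504, 0.1007, 0.1572]
tool_rot: [-0.0, 0.204, 0.979, -0.0]
contact_force: [0.4, -0.7, 0.3]
gripper_width: 0.404
```

>>> play_rows(
  deltas=[
    [[0,0,0],0.18],
    [[0,0,0],0.311],
    [[0,0,0],0.311],
    [[0,0,0],0.311],
  ],
)

```text
time: 17.55
tool_pos: [0.5507, 0.1015, 0.1571]
tool_rot: [-0.0, 0.053, 0.999, -0.0]
contact_force: [-0.1, -0.4, -0.2]
gripper_width: 0.403
```

```bash
python3 look.py 9 scene,side,wrist
```

```text
t 17.55 [0.5507 0.1015 0.1571] [-0.1  -0.36 -0.24] 0.403
scene bluetop (array([660.4,  91.6]), array([ 93.1, 129.9]), 84.36) 0.0618 1255
scene grey (array([658.4,   1. ]), array([ 90.8, 128.6]), 84.56) 0.0621 1033
scene green (array([650.8, -87.1]), array([ 89.3, 129.2]), 84.06) 0.0621 863
scene mark (array([663.4, 136.5]), array([  5.1, 106.4]), 85.29) 0.0022 53
scene shelf x=0.0967*y+0.7252 yaw -5.52deg n47 sd 0.0009
side bluetop (array([659.3,  88.9]), array([ 93. , 125.7]), 84.66) 0.0618 802
side grey (array([657. ,  -3.6]), array([100.7, 128.6]), 86.01) 0.0618 1050
side mark (array([595.8,  53.1]), array([2.8, 0. ]), 175.57) 0.0103 2
side shelf x=0.0957*y+0.7234 yaw -5.47deg n48 sd 0.0010
wrist bluetop (array([636.8,  92.7]), array([87.4, 87.5]), 84.74) 0.063 8131
wrist grey (array([604.1,  -2.5]), array([72.7, 25.6]), 84.39) 0.0627 1978
wrist green (array([607.8, -90.3]), array([ 58.6, 110. ]), 26.86) 0.0628 5193
wrist mark (array([592.1,  66.5]), array([19.3,  1.9]), 87.99) 0.0088 49
```

View pics/wrist9.png

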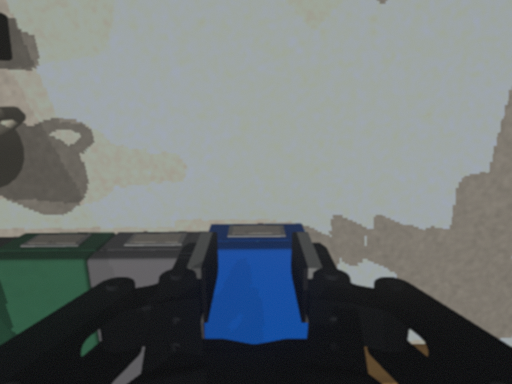

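>>> play_rows(
  deltas=[
    [[0,0,-0.05],0],
    [[0,0,-0.1],0],
    [[0,0,-0.13],0],
    [[0,0,-0.138],0],
    [[0.01,-0.001,-0.138],0],
  ],
)

```text
time: 18.32
tool_pos: [0.5609, 0.1003, 0.0195]
tool_rot: [-0.0, 0.052, 0.999, -0.0]
contact_force: [-0.3, 0.2, 0.0]
gripper_width: 0.399
```

>>> play_rows(
  deltas=[
    [[0.008,-0.0008,0],0],
    [[0.015,-0.0015,0],0],
    [[0.021,-0.002,0],0],
    [[0.025,-0.0025,0],0],
    [[0.028,-0.0028,0],0],
  ],
)

```text
time: 18.95
tool_pos: [0.5882, 0.0976, 0.0193]
tool_rot: [-0.001, 0.052, 0.999, 0.0]
contact_force: [-4.8, 0.6, 3.8]
gripper_width: 0.4
```

>>> play_rows(
  deltas=[
    [[0.001,-0.0001,0],0],
    [[0.002,-0.0002,0],0],
    [[0.003,-0.0003,0],0],
    [[0.003,-0.0003,0],0],
  ],
)

```text
time: 19.45
tool_pos: [0.5906, 0.0973, 0.0192]
tool_rot: [-0.001, 0.052, 0.999, -0.0]
contact_force: [-7.5, 1.0, 5.8]
gripper_width: 0.397
```

>>> play_rows(
  deltas=[
    [[0.001,-0.0001,0],0],
    [[0.002,-0.0002,0],0],
    [[0.002,-0.0002,0],0],
  ],
)

```text
time: 19.82
tool_pos: [0.5904, 0.0973, 0.019]
tool_rot: [-0.004, 0.052, 0.999, -0.0]
contact_force: [-16.8, 1.8, 13.3]
gripper_width: 0.397
```

>>> play_rows(
  deltas=[
    [[0.001,-0.0001,0],0],
    [[0.001,-0.0001,0],0],
  ],
)

```text
time: 20.08
tool_pos: [0.5903, 0.0974, 0.0189]
tool_rot: [-0.006, 0.052, 0.999, -0.0]
contact_force: [-21.0, 1.7, 14.5]
gripper_width: 0.398
```

>>> play_rows(
  deltas=[
    [[-0.005,0.0005,0],0],
    [[-0.03,0.003,0],0],
    [[-0.06,0.006,0.02],0],
    [[-0.09,0.009,0.07],0],
    [[-0.12,0.012,0.13],0],
  ],
)

```text
time: 20.7
tool_pos: [0.4759, 0.1084, 0.1456]
tool_rot: [0.0, 0.052, 0.999, -0.0]
contact_force: [0.6, 0.2, 0.7]
gripper_width: 0.403
```

>>> play_rows(
  deltas=[
    [[-0.0,0.0,0.06],0],
    [[0,0,0.1],0],
    [[0,0,0.1],0],
    [[0,0,0.1],0],
  ],
)

```text
time: 21.2
tool_pos: [0.4768, 0.1085, 0.2443]
tool_rot: [0.0, 0.052, 0.999, -0.0]
contact_force: [0.8, -0.2, -0.9]
gripper_width: 0.401
```

```bash
python3 look.py 10 scene,side,wrist
```

```text
t 21.2 [0.4768 0.1085 0.2443] [ 0.78 -0.25 -0.86] 0.401
scene bluetop (array([668.7,  91.7]), array([ 93.9, 129.8]), 84.48) 0.0619 1259
scene grey (array([658.4,   1.4]), array([ 92.4, 130.6]), 84.73) 0.0621 1034
scene green (array([651.3, -83.5]), array([ 84.5, 129. ]), 85.6) 0.0622 765
scene mark (array([662.4, 137. ]), array([  4.2, 107.2]), 84.82) 0.0021 51
scene shelf x=0.0959*y+0.7252 yaw -5.48deg n43 sd 0.0009
side bluetop (array([665.7,  88.9]), array([ 89.7, 125.2]), 85.06) 0.0618 784
side grey (array([658.9,   4.4]), array([117.4, 134.6]), 87.61) 0.0618 1063
side shelf x=0.0966*y+0.7238 yaw -5.52deg n49 sd 0.0013
wrist bluetop (array([638.3,  94.5]), array([90. , 75.5]), 84.54) 0.0628 4746
wrist grey (array([633.6,  40.7]), array([17.2, 60.1]), 84.42) 0.0628 397
wrist green (array([ 586.3, -109.3]), array([22.5, 48.1]), 26.23) 0.0624 474
wrist mark (array([602.5,  98.5]), array([85.3,  3.2]), 84.16) 0.0042 228
```

View pics/wrist10.png

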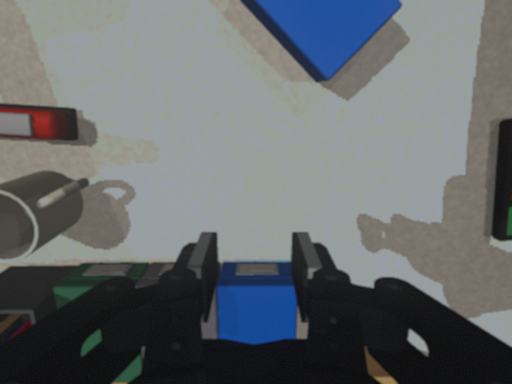

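```bash
python3 - <<'E'
import cv2,numpy as np
a=cv2.imread('pics/scene10.png')[160:300,150:330];b=cv2.imread('pics/side10.png')[120:230,230:420]
cv2.imwrite('pics/v10.png',np.hstack([cv2.resize(a,(400,311),interpolation=cv2.INTER_CUBIC),cv2.resize(b,(400,311),interpolation=cv2.INTER_CUBIC)]))
E
```

```text
(no output)
```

View pics/v10.png

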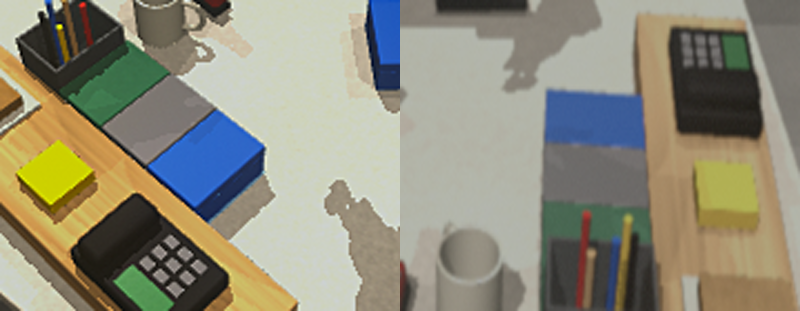

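>>> play_rows(
  deltas=[
    [[0.04,-0.01,0],0],
    [[0.08,-0.02,0],0],
    [[0.12,-0.03,0],0],
    [[0.16,-0.04,0],0],
    [[0.17,-0.045,0],0],
  ],
)

```text
time: 21.98
tool_pos: [0.6477, 0.0629, 0.2425]
tool_rot: [-0.002, 0.052, 0.999, -0.0]
contact_force: [0.1, 0.3, -0.3]
gripper_width: 0.397
```

>>> play_rows(
  deltas=[
    [[0,0,0],0],
    [[0,0,0],0],
    [[0,0,0],0],
  ],
)

```text
time: 22.35
tool_pos: [0.646, 0.0641, 0.2454]
tool_rot: [0.0, 0.052, 0.999, 0.0]
contact_force: [-0.9, 0.5, 0.2]
gripper_width: 0.399
```

```bash
python3 look.py 11 wrist; python3 - <<'E'
import cv2
a=cv2.imread('pics/wrist11.png');cv2.imwrite('pics/v11.png',cv2.resize(a[30:250,130:430],(800,587),interpolation=cv2.INTER_CUBIC))
E
```

```text
t 22.35 [0.646  0.0641 0.2454] [-0.86  0.46  0.17] 0.399
wrist bluetop (array([665.5,  91.4]), array([ 89.3, 127.6]), 84.42) 0.0632 10388
wrist grey (array([656.9,   1.4]), array([ 90.8, 128.6]), 84.6) 0.0631 10517
wrist green (array([648.1, -87.6]), array([ 89.7, 126.4]), 85.04) 0.063 9642
wrist mark (array([606.5, 135.9]), array([16.3,  1.2]), 83.75) 0.0024 28
wrist shelf x=0.0990*y+0.7230 yaw -5.65deg n31 sd 0.0012
```

View pics/v11.png

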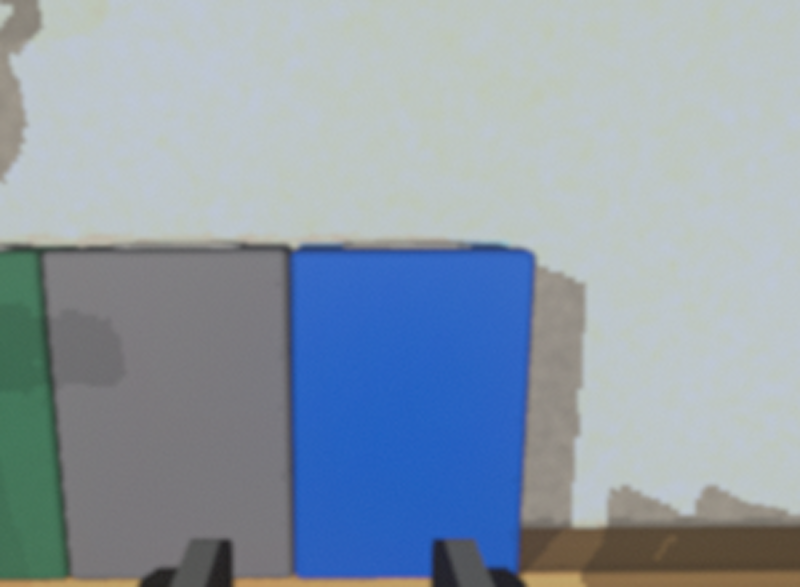

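>>> play_rows(
  deltas=[
    [[-0.04,0.01,0.03],0],
    [[-0.08,0.02,0.05],0],
    [[-0.12,0.03,0.05],0],
    [[-0.16,0.04,0.05],0],
    [[-0.18,0.05,0.05],0],
  ],
)

```text
time: 23.02
tool_pos: [0.4649, 0.1142, 0.2956]
tool_rot: [0.001, 0.052, 0.999, 0.0]
contact_force: [0.2, 0.6, -0.1]
gripper_width: 0.397
```

>>> play_rows(
  deltas=[
    [[0,0,0],0],
    [[0,0,0],0],
    [[0,0,0],0],
  ],
)

```text
time: 23.4
tool_pos: [0.4673, 0.1133, 0.2951]
tool_rot: [-0.0, 0.052, 0.999, -0.0]
contact_force: [-0.3, -0.3, 0.2]
gripper_width: 0.398
```

```bash
python3 look.py 12 scene; python3 -c "
from h import *
print(ticket.job_done())"
```

```text
t 23.4 [0.4673 0.1133 0.2951] [-0.3  -0.25  0.18] 0.398
scene bluetop (array([668.7,  90.9]), array([ 93.8, 129.1]), 84.3) 0.0618 1261
scene grey (array([657.8,   0.9]), array([ 92.9, 129.8]), 83.77) 0.0621 1037
scene green (array([651.2, -86.1]), array([ 88.8, 129.1]), 84.99) 0.0621 775
scene mark (array([663.1, 137.2]), array([  5.3, 107.6]), 84.29) 0.0019 52
scene shelf x=0.0961*y+0.7252 yaw -5.49deg n45 sd 0.0009
the job is handed in; nothing more can be done
None
```

The blue box is back in the row, and I handed the job in at about 23.5 s with the robot raised clear. I pushed it with two low, part-open fingers: sideways into line and square, forward to about 6 mm short of the shelf, sideways against the grey box (about 18 N), then forward against the shelf (about 21 N).

**Checks that agree:**
- **Overhead wrist view:** the blue and grey fronts line up within about 0.5 mm, and their centres are about 90.4 mm apart, so there is no visible gap between them.
- **Angle:** the box is turned about -5.6°, and the shelf measures -5.5° to -5.65°.

**Checks that disagree or that I could not settle:**
- **Grey box and mark:** the sideways push seems to have moved the grey box about 1.5 mm toward the pen pot. The blue box therefore sits about 2 mm past the mark's centre on that side, and the scene camera shows what is probably a thin strip of the mark (about 4–5 mm as measured) along its outer edge.
- **Camera offsets:** the cameras differ by up to about 3 mm on the box's forward position, so I relied on the jump in force for contact with the shelf.
- **Upward force:** during the forward pushes there was an upward force on the tool, up to about 14 N, that I could not explain. The box top still looked level in the scene camera.
- **Bystanders:** I never pushed towards the mug, stapler, note pad or calculator, but I did not measure where they stood afterwards.

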